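# Load four battery cells into their test holders

## Task

Load the test holders: pick up the four bare metal battery cells and stand each one upright, flat on the floor of the holder made for it: the slim round cell in the smallest round holder, the medium round cell in the middle-sized round holder, the squat wide round cell in the largest round holder and the rectangular cell in the rectangular holder. Do not tip any cell over on the way, and leave the amber glass jar and the white lidded crucible standing where they are.

Things in the scene. Friction and masses are not known exactly. Their poses are not given: they have to be found in the camera images.
- cell_slim: Slim round battery cell, bare steel with a brass terminal on top, 26 mm in diameter, 65 mm tall, about 90 g, standing loose on the table. Origin: centre of its underside, z up.
- cell_mid: Medium round battery cell, bare steel with a brass terminal on top, 42 mm in diameter, 75 mm tall, about 270 g, standing loose on the table. Origin: centre of its underside, z up.
- cell_wide: Squat wide round battery cell, bare aluminium with a brass terminal on top, 60 mm in diameter, 50 mm tall, about 300 g, standing loose on the table. Origin: centre of its underside, z up.
- cell_block: Rectangular battery cell, bare aluminium with two brass terminals on top, 70 mm long (its x), 27 mm thick (its y), 75 mm tall, about 300 g, standing loose on the table at any yaw. Origin: centre of its underside, z up.
- holder_slim: Fixed holder for the slim round cell: a low white plastic round dish, 52 mm across and 10 mm high, with a round recess 42 mm across. The rim is 5 mm thick, the recess floor (copper contact plate) is 4 mm above the table and the recess 6 mm deep. A small brass lug sticks out of one side. Origin: centre of its underside, z up.
- holder_mid: Fixed holder for the medium round cell: a low white plastic round dish, 68 mm across and 10 mm high, with a round recess 58 mm across. The rim is 5 mm thick, the recess floor (copper contact plate) is 4 mm above the table and the recess 6 mm deep. A small brass lug sticks out of one side. Origin: centre of its underside, z up.
- holder_wide: Fixed holder for the squat wide cell: a low white plastic round dish, 86 mm across and 10 mm high, with a round recess 76 mm across. The rim is 5 mm thick, the recess floor (copper contact plate) is 4 mm above the table and the recess 6 mm deep. A small brass lug sticks out of one side. Origin: centre of its underside, z up.
- holder_block: Fixed holder for the rectangular cell: a low white plastic rectangular dish, 96 mm (its x) by 53 mm (its y) and 10 mm high, with a rectangular recess 86 mm (x) by 43 mm (y); at any yaw, and the cell may stand in it either way round. The rim is 5 mm thick, the recess floor (copper contact plate) is 4 mm above the table and the recess 6 mm deep. A small brass lug sticks out of one end. Origin: centre of its underside, z up.
- jar: Amber glass jar with a white lid, 44 mm in diameter, 62 mm tall, loose; not part of the job, leave it alone. Origin: centre of its underside, z up.
- crucible: White ceramic crucible with a knobbed lid, 54 mm across, 50 mm tall, loose; not part of the job, leave it alone. Origin: centre of its underside, z up.
Mind the look-alikes: they are no part of the job. Leave any blue or purple look-alike of the holder_slim alone.

How it is judged:
At the end, for the whole second after the job is handed in: Each of the four cells stands in its own holder: its centre within 12 mm of the holder's centre, its underside on the recess floor (2 to 6.5 mm above the holder's underside), upright within 0.08 rad, at rest and released; the jar and the crucible stand within 25 mm of where they were (horizontal distance between cell_slim and holder_slim below 0.012 m and z of cell_slim in the frame of holder_slim between 0.002 and 0.0065 m and angle between each of cell_slim, cell_mid, cell_wide, cell_block's own z axis and vertical below 0.08 rad and linear speed of each of cell_slim, cell_mid, cell_wide, cell_block below 0.02 m/s and horizontal distance between cell_mid and holder_mid below 0.012 m and z of cell_mid in the frame of holder_mid between 0.002 and 0.0065 m and horizontal distance between cell_wide and holder_wide below 0.012 m and z of cell_wide in the frame of holder_wide between 0.002 and 0.0065 m and horizontal distance between cell_block and holder_block below 0.012 m and z of cell_block in the frame of holder_block between 0.002 and 0.0065 m and distance of each of jar, crucible from where it was at the start of the episode below 0.025 m and angle between each of jar, crucible's own z axis and vertical below 0.2 rad); the robot touches nothing.
It fails at once if a cell is tipped by more than 0.6 rad (angle between any of cell_slim, cell_mid, cell_wide, cell_block's own z axis and vertical above 0.6 rad).
It fails at once if the jar or the crucible is moved more than 25 mm (distance of any of jar, crucible from where it was at the start of the episode above 0.025 m).
It also fails if it takes over 101 s, if anything falls off the work surface, if the arm or the gripper's body presses on something with over 40 N, if the wrist force passes 120 N, or if a joint passes its speed limit or range.

## Robot

A 6-joint arm with a two-finger parallel gripper is mounted at the origin on the work surface. World frame = base frame: x ahead of the robot, y to its left, z up, the work surface at z = 0. Lengths are in m, angles in rad, forces in N, time in s.
With the tool pointing down it reaches from about 0.275 to 0.75 m from the base axis. Payload 10.2 kg.
Tool frame: the origin (TCP) lies midway between the tips of the shut fingers; the grasp point (between the pads) lies 19 mm behind it; z points along the fingers, y is the direction in which the jaws open and shut (so a half turn about z gives the same grasp; the last joint's range is limited). The gripper opens to 85 mm and grips with 20 to 120 N. Pads are 22 mm wide; open, the fingers measure 114 mm over their backs; the gripper's body (76 mm by 85 mm) begins 54 mm behind the grasp point. The pads swing forward as they close: fully open they stand 13 mm farther back than shut.
Start: joints at [1.026, 0.313, 1.498, -0, 1.331, -0.223], TCP at [0.166, 0.498, 0.231] pointing down, gripper open.
Joint ranges: [-2.94, 2.94], [-0.97, 2.17], [0.19, 2.56], [-1.23, 4.37], [0.02, 3.11], [-2.88, 2.88]. Speed limits (rad/s): [2.39, 2.39, 3.01, 3.14, 3.14, 3.14].

## Interface

Orientations are given as a unit quaternion [x, y, z, w].
In Python, from plant import robot gives the robot as it stands.
- The arm moves only by the tool carry_out, never from a script. Its argument "steps" is a list that holds one entry, the list of rows, each a list of 6 numbers: the shift along the tool's x, y, z in m, then the turn, a rotation vector about the tool's x, y, z in rad. In form: [[[tx, ty, tz, rx, ry, rz], ...]]. A call has 1 to 12 rows; each row is the pose to reach, as a shift and turn from the pose commanded when the call began, along the tool's axes at that moment; what a row does not reach only later rows make up. A row lasts 1/10 s, in which the tool goes at most 50 mm and 8.59 degrees, less where a joint would pass 70% of its speed; a pose out of reach is approached as far as the arm can. A call with a gripper value outside its range is refused whole. "gripper" is the gripper's target within -1 to 1 (fully open at 1, half-way at 0, shut at -1), set as the call begins (left out, the last holds). The fingers move at their own pace and stop on an object; "squeeze" is the grip in N (left out, the last holds). Time passes only in rows, so rows that repeat a pose let the fingers close. It gives the time, the measured TCP pose, the force and the opening at its end, in the units of the state.
- robot.read_state(): the state, without advancing time (a new reading comes with each control period).
- robot.snapshot(name): name is "side" or "top" or "wrist"; returns (picture, depth): 480x640x3 uint8, blue, green, red; 480x640 float32, m along the optical axis (not along the pixel's ray), 0 where there is no reading.
- robot.get_calibration(name): a dict with "intrinsics" (3x3 intrinsics, pixels), "dist_coeffs" ([k1, k2, p1, p2, k3] as OpenCV has them; the pictures are not rectified), "xyz" and "rotation" of the camera in the world. Camera axes: x right, y up, looking along -z (the intrinsics and any distortion apply to the point x, -y, -z); pixel columns grow to the right and rows downward; lengths in m; the calibration is good to about 2 mm. A picture is of the moment at which its call begins: read the wrist's pose just before it. get_calibration takes no time and is no camera call; for the wrist camera it gives the pose at the moment of the call.
- robot.hand_in(): hands the job in, once; it reports no verdict.
The state is a dict: "time_s": time; "joint_positions": joint angles; "joint_velocities": joint speeds; "effort": joint torques, N m; "ee_pos": TCP position; "ee_rot": TCP orientation; "ft_force": force on the tool from outside, world axes, zero at the start; "torque": the same for the moment, N m; "grip_width": finger opening in m.
Only numpy, scipy, OpenCV 4.12 (cv2) and the standard library are available. Lean on these libraries where they do the work, as an engineer would, in place of code of your own. Each camera call takes 0.05 s, during which the arm holds its last target. There are 200 camera calls.

## Working session

There is one attempt and no reset: what is moved stays moved. The work goes in short steps, Python scripts to look and compute and a tool call to move; the robot and the scene stay as the last step left them, time stands still between calls to the robot, and variables do not carry over. Pictures are saved under pics/ and viewed, about 12 in all and at most 16, crops included, and the job is handed in when it is done.

Besides the shell and the picture viewer there is one more tool, called after "Request:" as name(argument=value, ...), one argument or row to a line, values as JSON. carry_out: Moves the arm, as the interface text tells. Its arguments: {"type":"object","properties":{"steps":{"type":"array"},"gripper":{"type":"number"},"squeeze":{"type":"number"}},"required":["steps"]}

```bash
ls; mkdir -p pics
python3 - <<'E'
from plant import robot
import cv2
for n in("top","side"):
    p,d=robot.snapshot(n); cv2.imwrite(f"pics/{n}0.png",p); import numpy as np; np.save(f"pics/{n}0.npy",d)
    c=robot.get_calibration(n); print(n,c)
s=robot.read_state(); print(s["time_s"],s["ee_pos"],s["ee_rot"],s["grip_width"])
E
```

```text
pics
top {'intrinsics': array([[500.69182533,   0.        , 319.83511659],
       [  0.        , 500.69182533, 249.16085269],
       [  0.        ,   0.        ,   1.        ]]), 'dist_coeffs': array([-0.14124915,  0.        ,  0.        ,  0.        ,  0.        ]), 'xyz': array([ 0.43161381, -0.00734131,  0.93513024]), 'rotation': array([ 0.05371161, -0.03643505, -0.70429983,  0.70692948])}
side {'intrinsics': array([[456.51778954,   0.        , 313.62719792],
       [  0.        , 456.51778954, 240.7113376 ],
       [  0.        ,   0.        ,   1.        ]]), 'dist_coeffs': array([0.01165757, 0.        , 0.        , 0.        , 0.        ]), 'xyz': array([ 0.47168141, -0.54794545,  0.55873074]), 'rotation': array([ 0.39369383, -0.0268299 , -0.04601085,  0.9176973 ])}
0.1 [0.16591783 0.49786515 0.23080415] [ 1.60174588e-01  9.87088546e-01 -5.08516111e-04 -2.14734970e-04] 0.08526821195484145
```

View pics/top0.png

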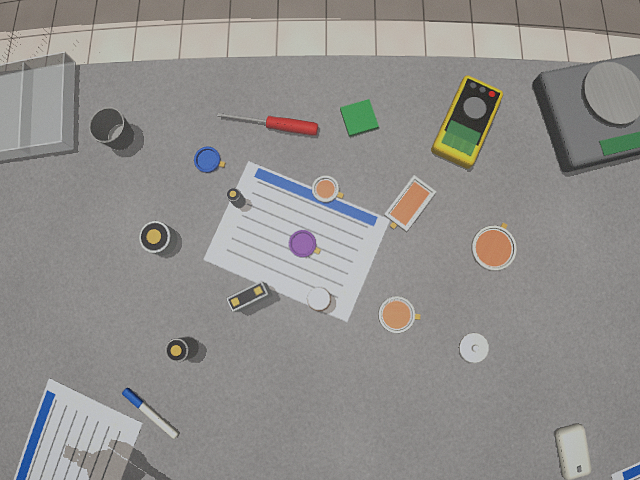

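View pics/side0.png

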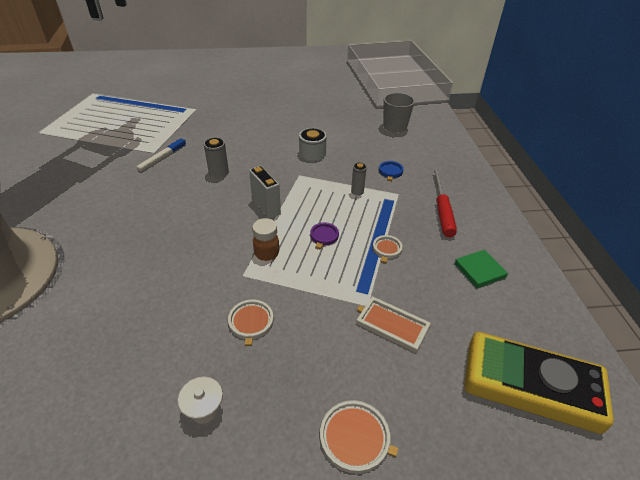

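The top view shows these, by pixel:
- **Cells:** slim (235,197), wide (154,237), mid (177,350), block (247,296).
- **Holders:** slim (326,189), block (411,203), wide (494,248), mid (397,315).
- **Leave alone:** jar (319,298), crucible (474,347).

Three things could be holder_slim: the white dish with a copper floor (326,189), a blue one (207,159) and a purple one (302,243). The white and copper one fits the description. I'll confirm it in a crop and measure.

```bash
cat > h.py <<'E'
import numpy as np, cv2
from plant import robot
from scipy.spatial.transform import Rotation as R
def ray(name,px,c=None):
    c=c or robot.get_calibration(name)
    u=cv2.undistortPoints(np.array(px,float).reshape(-1,1,2),c["intrinsics"],c["dist_coeffs"]).reshape(-1,2)
    return c["xyz"],R.from_quat(c["rotation"]).apply(np.c_[u[:,0],-u[:,1],-np.ones(len(u))])
def toplane(name,px,z,c=None):
    o,d=ray(name,px,c); return o+d*((z-o[2])/d[:,2])[:,None]
def pix(name,P,c=None):
    c=c or robot.get_calibration(name)
    q=R.from_quat(c["rotation"]).inv().apply(np.atleast_2d(P)-c["xyz"])*[1,-1,-1]
    return cv2.projectPoints(q,np.zeros(3),np.zeros(3),c["intrinsics"],c["dist_coeffs"])[0].reshape(-1,2)
def blobs(p,lo,hi,amin):
    m=cv2.inRange(cv2.cvtColor(p,cv2.COLOR_BGR2HSV),lo,hi)
    cs,_=cv2.findContours(m,cv2.RETR_EXTERNAL,cv2.CHAIN_APPROX_NONE)
    return [c for c in cs if cv2.contourArea(c)>=amin]
E
python3 - <<'E'
from h import *
for n in("top","side"):
    p=cv2.imread(f"pics/{n}0.png");d=np.load(f"pics/{n}0.npy")
    hsv=cv2.cvtColor(p,cv2.COLOR_BGR2HSV)
    if n=="top":
        for q in[(326,189),(411,203),(177,351),(154,237),(235,195),(235,302),(258,290)]: print(q,hsv[q[1],q[0]],d[q[1],q[0]])
    for nm,lo,hi,am in(("copper",(5,110,120),(14,255,255),150),("brass",(15,110,90),(27,255,255),8)):
        for c in blobs(p,lo,hi,am):
            (x,y),(w,h),a=cv2.minAreaRect(c); m=cv2.moments(c); ce=(m['m10']/m['m00'],m['m01']/m['m00'])
            k=c.reshape(-1,2); 
            o,dd=ray(n,[ce]); cal=robot.get_calibration(n)
            zc=d[int(round(ce[1])),int(round(ce[0]))]; P=o+dd[0]*zc
            W=toplane(n,k,.004 if nm=="copper" else .07)
            r=cv2.minAreaRect((W[:,:2]*1000).astype(np.float32))
            print(n,nm,np.round(ce,1),"depthpt",P.round(4),"rect mm",np.round(r[0],1),np.round(r[1],1),round(r[2],1))
p=cv2.imread("pics/top0.png")[140:270,180:440]; cv2.imwrite("pics/crop1.png",cv2.resize(p,None,fx=3,fy=3,interpolation=cv2.INTER_CUBIC))
E
```

```text
(326, 189) [ 12 103 194] 0.95977014
(411, 203) [ 13 124 192] 0.9475821
(177, 351) [ 23 134 190] 0.8494275
(154, 237) [ 22 133 193] 0.9065309
(235, 195) [ 22 123 174] 0.89335674
(235, 302) [ 23 125 192] 0.8594357
(258, 290) [ 24 120 192] 0.8622258
top copper [396.  314.4] depthpt [ 0.4297 -0.1261  0.0005] rect mm [ 430.5 -125.7] [48.3 47.9] 89.9
top copper [493.2 247.7] depthpt [ 0.554  -0.3113  0.0077] rect mm [ 554.6 -312.8] [66.9 65.5] 44.4
top copper [409.4 203.2] depthpt [ 0.639  -0.1538  0.0062] rect mm [ 639.7 -154.2] [34.9 77.9] 52.7
top copper [325.1 188.5] depthpt [0.6681 0.0064 0.0027] rect mm [667.8   6.5] [30.6 29.5] 90.0
top brass [175.7 350.1] depthpt [0.3651 0.2628 0.0743] rect mm [365.  263.7] [17.3 18. ] 1.4
top brass [417.1 316.1] depthpt [ 0.4266 -0.1643  0.0073] rect mm [ 426.3 -153.5] [6.9 8.6] 89.3
top brass [234.8 301.4] depthpt [0.4507 0.1604 0.0752] rect mm [450.6 161. ] [12.5 11.8] 26.9
top brass [257.6 290.3] depthpt [0.4702 0.1212 0.0737] rect mm [470.5 121.8] [10.9 11. ] 26.9
top brass [316.9 250.2] depthpt [0.5485 0.021  0.0084] rect mm [540.7  19.2] [7.
[... 1927 characters left out ...]
65.4] [12.6 12.5] 26.4
side brass [359.7 164.6] depthpt [0.6425 0.1685 0.066 ] rect mm [640.8 163.2] [10.   9.8] 85.0
side brass [213.5 141.4] depthpt [0.364  0.2624 0.0739] rect mm [363.5 269.1] [18.  18.8] 45.5
side brass [312.5 133.2] depthpt [0.5678 0.3181 0.05  ] rect mm [564.2 284.9] [24.  22.8] 84.5
side brass [ 4.1 47.4] depthpt [-0.4433  1.2248 -0.0859] rect mm [-217.9  797.1] [30.3 50.5] 30.0
side brass [20.6 47.6] depthpt [-0.3824  1.2123 -0.083 ] rect mm [-180.5  799.5] [27.1 44.6] 27.4
side brass [48.2 43. ] depthpt [-0.2948  1.2385 -0.0786] rect mm [-125.5  852.6] [ 85.8 140.9] 5.6
side brass [61.  27.3] depthpt [-0.3003  1.4118 -0.0824] rect mm [-112.5  940.9] [16.3 37.1] 15.6
```

View pics/crop1.png

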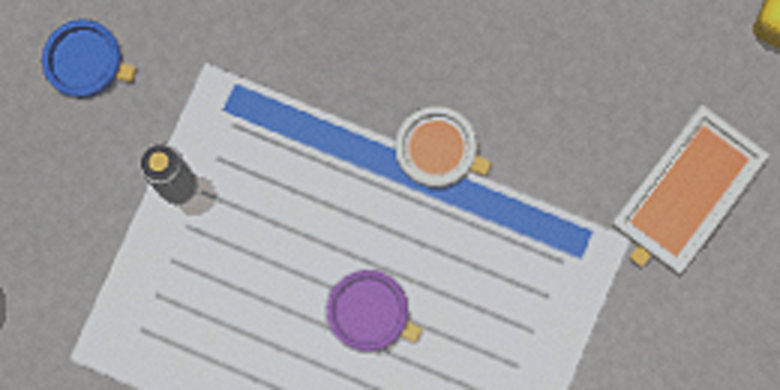

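The crop confirms the white holder with the copper floor at crop (437,147). The blue one (82,58) and the purple one (367,310) are look-alikes. The two views agree within about 2 mm, so I'll use these averages. I start with the medium cell.

```bash
cat >> h.py <<'E'
T=dict(mid=(.365,.2615),wide=(.568,.3195),slim=(.643,.171),block=(.460,.1395),
 hmid=(.4298,-.1263),hwide=(.5541,-.3135),hslim=(.6675,.007),hblock=(.6395,-.1545))
def rel(xy,z,jaw=None):
    """shift and turn (tool axes) to world xy,z with jaw direction jaw (deg), tool down"""
    s=robot.read_state(); r=R.from_quat(s["ee_rot"]); t=r.inv().apply(np.array([*xy,z])-s["ee_pos"])
    y=r.apply([0,1,0]); j=np.degrees(np.arctan2(y[1],y[0])); dj=0
    if jaw is not None: dj=(jaw-j+90)%180-90
    goal=R.from_euler("z",dj+j-90,degrees=True)*R.from_quat([0,1,0,0]); g=(r.inv()*goal)
    v=g.as_rotvec(); 
    if abs(v[2])>2: v=(r.inv()*goal*R.from_euler("z",180,degrees=True)).as_rotvec()
    return t.round(4),v.round(4),"jaw",round(j,1),"q6",s["joint_positions"][5].round(2),"w",round(s["grip_width"],4),"t",s["time_s"]
E
python3 - <<'E'
from h import *
for k in T: print(k,rel(T[k],.16))
print(rel(T["mid"],.02)); print(robot.read_state()["ee_pos"])
E
```

```text
mid (array([-0.2636, -0.1612,  0.0709]), array([-0.0011, -0.0003, -0.    ]), 'jaw', np.float64(71.6), 'q6', np.float64(-0.22), 'w', 0.0853, 't', 0.1)
wide (array([-0.4379, -0.042 ,  0.0707]), array([-0.0011, -0.0003, -0.    ]), 'jaw', np.float64(71.6), 'q6', np.float64(-0.22), 'w', 0.0853, 't', 0.1)
slim (array([-0.556 , -0.1592,  0.0708]), array([-0.0011, -0.0003, -0.    ]), 'jaw', np.float64(71.6), 'q6', np.float64(-0.22), 'w', 0.0853, 't', 0.1)
block (array([-0.3923, -0.2469,  0.071 ]), array([-0.0011, -0.0003, -0.    ]), 'jaw', np.float64(71.6), 'q6', np.float64(-0.22), 'w', 0.0853, 't', 0.1)
hmid (array([-0.4477, -0.5086,  0.0712]), array([-0.0011, -0.0003, -0.    ]), 'jaw', np.float64(71.6), 'q6', np.float64(-0.22), 'w', 0.0853, 't', 0.1)
hwide (array([-0.6248, -0.6469,  0.0713]), array([-0.0011, -0.0003, -0.    ]), 'jaw', np.float64(71.6), 'q6', np.float64(-0.22), 'w', 0.0853, 't', 0.1)
hslim (array([-0.6311, -0.307 ,  0.071 ]), array([-0.0011, -0.0003, -0.    ]), 'jaw', np.float64(71.6), 'q6', np.float64(-0.22), 'w', 0.0853, 't', 0.1)
hblock (array([-0.6556, -0.4691,  0.0711]), array([-0.0011, -0.0003, -0.    ]), 'jaw', np.float64(71.6), 'q6', np.float64(-0.22), 'w', 0.0853, 't', 0.1)
(array([-0.2637, -0.1611,  0.2109]), array([-0.0011, -0.0003, -0.    ]), 'jaw', np.float64(71.6), 'q6', np.float64(-0.22), 'w', 0.0853, 't', 0.1)
[0.16591783 0.49786515 0.23080415]
```

Request:
carry_out(
  steps=[
    [[-0.066,-0.04,0.018,0,0,0],[-0.112,-0.068,0.035,0,0,0],[-0.158,-0.096,0.053,0,0,0],[-0.204,-0.125,0.07,0,0,0],[-0.25,-0.153,0.07,0,0,0],[-0.2635,-0.161,0.07,0,0,0],[-0.2635,-0.161,0.075,0,0,0],[-0.2635,-0.161,0.075,0,0,0]],
  ],
  gripper=1,
  squeeze=40,
)

```text
time_s: 0.9
ee_pos: [0.3659, 0.2602, 0.1554]
ee_rot: [0.162, 0.987, -0.001, -0.001]
ft_force: [0.1, 0.6, 0.4]
grip_width: 0.0853
```

Run:
```python
from h import *
print(robot.read_state()["ee_pos"],rel(T["mid"],.02))
p,d=robot.snapshot("wrist");c=robot.get_calibration("wrist");cv2.imwrite("pics/w1.png",p)
for b in blobs(p,(15,100,90),(28,255,255),50):
    m=cv2.moments(b);ce=(m['m10']/m['m00'],m['m01']/m['m00']);print(ce,toplane("wrist",[ce],.075,c).round(4))
```

```text
[0.36594102 0.26021254 0.15541525] (array([0.0011, 0.0011, 0.1354]), array([-0.0013, -0.0013, -0.    ]), 'jaw', np.float64(71.3), 'q6', np.float64(-0.89), 'w', 0.0853, 't', 0.9)
(226.60191082802547, 402.4251592356688) [[0.4506 0.1604 0.075 ]]
(329.6307129798903, 245.71277676213688) [[0.3648 0.2629 0.075 ]]
```

The wrist camera agrees with the other two views to about 1 mm. Next I descend and grip.

Request:
carry_out(
  steps=[
    [[0.001,0.0015,0.035,0,0,0],[0.001,0.0015,0.07,0,0,0],[0.001,0.0015,0.1,0,0,0],[0.001,0.0015,0.12,0,0,0],[0.001,0.0015,0.135,0,0,0],[0.001,0.0015,0.135,0,0,0]],
  ],
)

```text
time_s: 1.55
ee_pos: [0.363, 0.2643, 0.0201]
ee_rot: [0.159, 0.987, -0.001, -0.001]
ft_force: [0.3, 0.6, 0.1]
grip_width: 0.0851
```

Request:
carry_out(
  steps=[
    [[0,0,0,0,0,0],[0,0,0,0,0,0],[0,0,0,0,0,0],[0,0,0,0,0,0],[0,0,0,0,0,0],[0,0,0,0,0,0],[0,0,0,0,0,0],[0,0,0,0,0,0]],
  ],
  gripper=-1,
  squeeze=40,
)

```text
time_s: 2.35
ee_pos: [0.3649, 0.264, 0.0223]
ee_rot: [0.16, 0.987, 0.0, 0.0]
ft_force: [-1.8, 0.2, 7.2]
grip_width: 0.0412
```

Request:
carry_out(
  steps=[
    [[0,0,-0.01,0,0,0],[0,0,-0.03,0,0,0],[0,0,-0.06,0,0,0],[0,0,-0.09,0,0,0],[0,0,-0.12,0,0,0],[0,0,-0.13,0,0,0],[0,0,-0.13,0,0,0]],
  ],
)

```text
time_s: 3.05
ee_pos: [0.3649, 0.2639, 0.1522]
ee_rot: [0.16, 0.987, 0.001, 0.001]
ft_force: [0.1, -0.2, -4.2]
grip_width: 0.0412
```

Run:
```python
from h import *
print(robot.read_state()["ee_pos"],rel(T["hmid"],.15))
```

```text
[0.36494577 0.26386352 0.15221401] (array([-0.1849, -0.3496,  0.002 ]), array([ 0.0015,  0.0019, -0.    ]), 'jaw', np.float64(71.6), 'q6', np.float64(-0.88), 'w', 0.0412, 't', 3.05)
```

Request:
carry_out(
  steps=[
    [[-0.009,-0.017,0,0,0,0],[-0.026,-0.05,0,0,0,0],[-0.045,-0.085,0,0,0,0],[-0.064,-0.12,0,0,0,0],[-0.083,-0.157,0,0,0,0],[-0.102,-0.193,0,0,0,0],[-0.121,-0.229,0,0,0,0],[-0.14,-0.265,0,0,0,0],[-0.159,-0.3,0,0,0,0],[-0.174,-0.329,0,0,0,0],[-0.183,-0.346,0,0,0,0],[-0.185,-0.3495,0,0,0,0]],
  ],
)

```text
time_s: 4.25
ee_pos: [0.4291, -0.1278, 0.1496]
ee_rot: [0.161, 0.987, 0.0, -0.001]
ft_force: [0.3, -0.3, -3.4]
grip_width: 0.0417
```

Request:
carry_out(
  steps=[
    [[0,0,0,0,0,0],[0,0,0.02,0,0,0],[0,0,0.04,0,0,0],[0,0,0.06,0,0,0],[0,0,0.08,0,0,0],[0,0,0.08,0,0,0],[0,0,0.08,0,0,0]],
  ],
)

```text
time_s: 4.95
ee_pos: [0.4295, -0.1256, 0.0715]
ee_rot: [0.16, 0.987, 0.0, -0.0]
ft_force: [1.0, -0.1, -3.3]
grip_width: 0.0412
```

Run:
```python
from h import *
print(robot.read_state()["ee_pos"],rel(T["hmid"],.026))
p,d=robot.snapshot("wrist");c=robot.get_calibration("wrist");cv2.imwrite("pics/w2.png",p)
p,d=robot.snapshot("side");cv2.imwrite("pics/s2.png",cv2.resize(p[160:400,100:420],None,fx=2.5,fy=2.5))
```

```text
[ 0.42952623 -0.12556294  0.07148824] (array([-0.0005, -0.0006,  0.0455]), array([ 0.0002, -0.0007,  0.    ]), 'jaw', np.float64(71.6), 'q6', np.float64(-1.8), 'w', 0.0412, 't', 4.95)
```

View pics/s2.png

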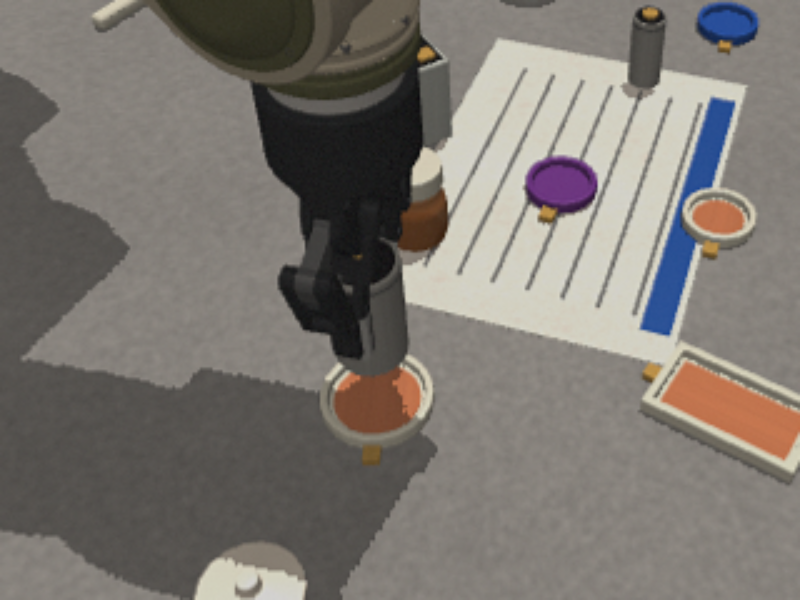

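The medium cell is held upright over its holder (cell at crop (372,310), dish at (377,400)). Now I lower it.

Request:
carry_out(
  steps=[
    [[0,0,0.015,0,0,0],[0,0,0.03,0,0,0],[0,0,0.037,0,0,0],[0,0,0.041,0,0,0],[0,0,0.044,0,0,0],[0,0,0.046,0,0,0],[0,0,0.046,0,0,0]],
  ],
)

```text
time_s: 5.75
ee_pos: [0.4299, -0.1265, 0.0263]
ee_rot: [0.16, 0.987, -0.0, 0.0]
ft_force: [-3.0, 0.3, 5.9]
grip_width: 0.0416
```

The force turned upward, so the cell is on the floor of the recess. Next I release it, rise and head for the block, which is nearest.

Request:
carry_out(
  steps=[
    [[0,0,0,0,0,0],[0,0,0,0,0,0],[0,0,0,0,0,0],[0,0,0,0,0,0],[0,0,0,0,0,0],[0,0,-0.03,0,0,0],[0,0,-0.07,0,0,0],[0,0,-0.11,0,0,0],[0,0,-0.14,0,0,0],[0,0,-0.14,0,0,0]],
  ],
  gripper=1,
)

```text
time_s: 6.75
ee_pos: [0.4311, -0.1272, 0.1689]
ee_rot: [0.16, 0.987, -0.001, 0.003]
ft_force: [0.3, -0.6, -0.6]
grip_width: 0.0851
```

Run:
```python
from h import *
print(robot.read_state()["ee_pos"],rel(T["block"],.16,27))
p,d=robot.snapshot("side");c=robot.get_calibration("side");cv2.imwrite("pics/s3.png",p)
for b in blobs(p,(15,100,90),(28,255,255),20):
    m=cv2.moments(b);ce=(m['m10']/m['m00'],m['m01']/m['m00'])
    if 200<ce[0]<420 and 130<ce[1]<330: print(np.round(ce),toplane("side",[ce],.079,c).round(4))
```

```text
[ 0.4311325  -0.1271701   0.16886579] (array([0.057 , 0.2621, 0.008 ]), array([0.0012, 0.0075, 0.778 ]), 'jaw', np.float64(71.6), 'q6', np.float64(-1.8), 'w', 0.0851, 't', 6.75)
[360. 308.] [[ 0.5786 -0.1809  0.079 ]]
[247. 286.] [[ 0.43   -0.1279  0.079 ]]
[384. 259.] [[ 0.6298 -0.095   0.079 ]]
[319. 245.] [[ 0.5377 -0.0568  0.079 ]]
[269. 181.] [[0.4692 0.1132 0.079 ]]
[312. 133.] [[0.5617 0.2684 0.079 ]]
```

The medium cell stands at (0.430, -0.128), on its holder. Next is the block.

Request:
carry_out(
  steps=[
    [[0.006,0.03,0,0,0,0.1],[0.015,0.07,0,0,0,0.2],[0.024,0.11,0,0,0,0.3],[0.033,0.15,0,0,0,0.42],[0.041,0.19,0,0,0,0.54],[0.05,0.23,0.008,0,0,0.66],[0.057,0.262,0.008,0,0,0.778],[0.057,0.262,0.008,0,0,0.778],[0.057,0.262,0.008,0,0,0.778],[0.057,0.262,0.008,0,0,0.778]],
  ],
)

```text
time_s: 7.8
ee_pos: [0.4581, 0.1394, 0.1567]
ee_rot: [0.522, 0.853, -0.0, -0.0]
ft_force: [0.3, 0.4, 0.5]
grip_width: 0.0857
```

Run:
```python
from h import *
print(robot.read_state()["ee_pos"],rel(T["block"],.02,27))
p,d=robot.snapshot("wrist");c=robot.get_calibration("wrist");cv2.imwrite("pics/w3.png",p)
for b in blobs(p,(15,100,90),(28,255,255),50):
    m=cv2.moments(b);ce=(m['m10']/m['m00'],m['m01']/m['m00']);print(ce,toplane("wrist",[ce],.075,c).round(4))
```

```text
[0.45813722 0.13938773 0.15665485] (array([-0.0008,  0.0019,  0.1367]), array([-0.0013, -0.0003,  0.0001]), 'jaw', np.float64(27.0), 'q6', np.float64(-0.42), 'w', 0.0857, 't', 7.8)
(431.87160493827156, 451.22716049382717) [[0.5996 0.0325 0.075 ]]
(356.00239808153475, 378.8609112709832) [[0.5188 0.065  0.075 ]]
(592.2489177489177, 320.3679653679654) [[0.6353 0.1721 0.075 ]]
(329.16983695652175, 283.4393115942029) [[0.471  0.1191 0.075 ]]
(330.0, 213.0) [[0.4514 0.1585 0.075 ]]
(625.8899930986887, 58.51677018633541) [[0.5521 0.3063 0.075 ]]
```

Request:
carry_out(
  steps=[
    [[-0.001,0.0015,0.035,0,0,0],[-0.001,0.0015,0.07,0,0,0],[-0.001,0.0015,0.1,0,0,0],[-0.001,0.0015,0.12,0,0,0],[-0.001,0.0015,0.137,0,0,0],[-0.001,0.0015,0.137,0,0,0]],
  ],
)

```text
time_s: 8.45
ee_pos: [0.459, 0.139, 0.0186]
ee_rot: [0.523, 0.852, -0.001, -0.002]
ft_force: [-0.2, -0.9, -0.0]
grip_width: 0.0851
```

Request:
carry_out(
  steps=[
    [[0,0,0,0,0,0],[0,0,0,0,0,0],[0,0,0,0,0,0],[0,0,0,0,0,0],[0,0,0,0,0,0],[0,0,0,0,0,0],[0,0,0,0,0,0],[0,0,0,0,0,0],[0,0,0,0,0,0],[0,0,0,0,0,0]],
  ],
  gripper=-1,
  squeeze=45,
)

```text
time_s: 9.45
ee_pos: [0.4606, 0.14, 0.0209]
ee_rot: [0.523, 0.853, 0.0, 0.001]
ft_force: [-1.4, -0.4, 6.2]
grip_width: 0.0265
```

Request:
carry_out(
  steps=[
    [[0,0,-0.01,0,0,0],[0,0,-0.03,0,0,0],[0,0,-0.06,0,0,0],[0,0,-0.09,0,0,0],[0,0,-0.12,0,0,0],[0,0,-0.13,0,0,0],[0,0,-0.13,0,0,0]],
  ],
)

```text
time_s: 10.15
ee_pos: [0.4604, 0.1401, 0.151]
ee_rot: [0.523, 0.853, 0.001, 0.001]
ft_force: [1.1, 1.0, -3.8]
grip_width: 0.0262
```

Run:
```python
from h import *
print(robot.read_state()["ee_pos"],rel(T["hblock"],.15,52.7))
p,d=robot.snapshot("wrist");c=robot.get_calibration("wrist");cv2.imwrite("pics/w4.png",p)
z=robot.read_state()["ee_pos"][2]-.0205+.075
for b in blobs(p,(15,100,90),(28,255,255),50):
    m=cv2.moments(b);ce=(m['m10']/m['m00'],m['m01']/m['m00']);print(ce,toplane("wrist",[ce],z,c).round(4))
```

```text
[0.46042115 0.14007661 0.1510232 ] (array([-0.3438,  0.0259,  0.0013]), array([ 0.0015,  0.0011, -0.4487]), 'jaw', np.float64(27.0), 'q6', np.float64(-0.42), 'w', 0.0262, 't', 10.15)
(326.98225, 353.4049166666666) [[0.4508 0.1598 0.2042]]
(592.4779750164365, 322.92767915844837) [[0.5074 0.1978 0.2042]]
(626.1995334156717, 56.59393440373267) [[0.474  0.2514 0.2042]]
```

Request:
carry_out(
  steps=[
    [[-0.015,0.001,0,0,0,-0.02],[-0.045,0.003,0,0,0,-0.06],[-0.08,0.006,0,0,0,-0.1],[-0.115,0.009,0,0,0,-0.15],[-0.15,0.011,0,0,0,-0.2],[-0.185,0.014,0,0,0,-0.24],[-0.22,0.017,0,0,0,-0.29],[-0.255,0.019,0,0,0,-0.33],[-0.29,0.022,0,0,0,-0.38],[-0.32,0.024,0,0,0,-0.42],[-0.338,0.0255,0,0,0,-0.44],[-0.344,0.026,0,0,0,-0.449]],
  ],
)

```text
time_s: 11.4
ee_pos: [0.6391, -0.1561, 0.1473]
ee_rot: [0.32, 0.947, 0.0, -0.002]
ft_force: [-0.6, 0.6, -4.2]
grip_width: 0.0266
```

Request:
carry_out(
  steps=[
    [[0,0,0,0,0,0],[0,0,0.02,0,0,0],[0,0,0.04,0,0,0],[0,0,0.06,0,0,0],[0,0,0.08,0,0,0],[0,0,0.09,0,0,0],[0,0,0.09,0,0,0]],
  ],
)

```text
time_s: 12.1
ee_pos: [0.6385, -0.1536, 0.0587]
ee_rot: [0.319, 0.948, 0.0, -0.002]
ft_force: [1.0, 0.1, -3.4]
grip_width: 0.0264
```

Run:
```python
from h import *
print(robot.read_state()["ee_pos"],rel(T["hblock"],.0255,52.7))
p,d=robot.snapshot("side");cv2.imwrite("pics/s4.png",cv2.resize(p[160:400,240:560],None,fx=2.5,fy=2.5))
```

```text
[ 0.63847713 -0.15355947  0.05874912] (array([-0.0015, -0.0001,  0.0332]), array([-0.0007, -0.0033,  0.0007]), 'jaw', np.float64(52.7), 'q6', np.float64(-1.33), 'w', 0.0264, 't', 12.1)
```

View pics/s4.png

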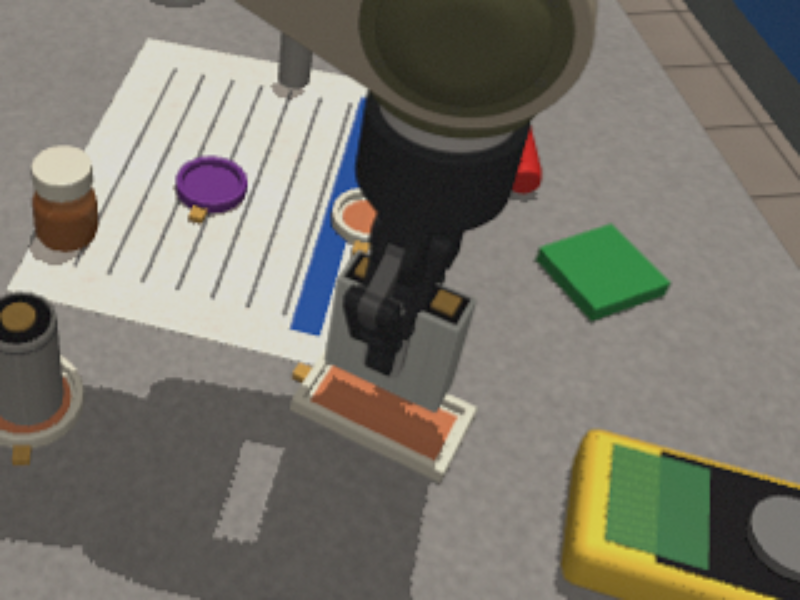

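The block (crop (400,340)) is upright, lined up with its holder at (385,415). The medium cell sits inside its dish at lower left. I lower the block.

Request:
carry_out(
  steps=[
    [[-0.001,0,0.01,0,0,0],[-0.001,0,0.02,0,0,0],[-0.001,0,0.026,0,0,0],[-0.001,0,0.03,0,0,0],[-0.001,0,0.032,0,0,0],[-0.001,0,0.034,0,0,0],[-0.001,0,0.034,0,0,0]],
  ],
)

```text
time_s: 12.85
ee_pos: [0.6403, -0.1553, 0.0262]
ee_rot: [0.32, 0.948, -0.0, 0.0]
ft_force: [0.2, 0.9, -3.5]
grip_width: 0.0266
```

Still carrying the weight, so I go down 2 mm more.

Request:
carry_out(
  steps=[
    [[0,0,0.001,0,0,0],[0,0,0.002,0,0,0],[0,0,0.002,0,0,0]],
  ],
)

```text
time_s: 13.15
ee_pos: [0.6404, -0.1554, 0.025]
ee_rot: [0.32, 0.948, -0.0, 0.0]
ft_force: [-2.5, 1.2, 2.5]
grip_width: 0.0267
```

Contact. I release it and rise.

Request:
carry_out(
  steps=[
    [[0,0,0,0,0,0],[0,0,0,0,0,0],[0,0,0,0,0,0],[0,0,0,0,0,0],[0,0,0,0,0,0],[0,0,0,0,0,0],[0,0,-0.03,0,0,0],[0,0,-0.07,0,0,0],[0,0,-0.11,0,0,0],[0,0,-0.14,0,0,0],[0,0,-0.14,0,0,0]],
  ],
  gripper=1,
)

```text
time_s: 14.25
ee_pos: [0.6419, -0.156, 0.1694]
ee_rot: [0.32, 0.948, -0.0, 0.004]
ft_force: [1.5, 1.1, -0.0]
grip_width: 0.0853
```

Run:
```python
from h import *
print(robot.read_state()["ee_pos"],rel(T["slim"],.16),rel(T["slim"],.16,90))
p,d=robot.snapshot("side");c=robot.get_calibration("side");cv2.imwrite("pics/s5.png",p)
for b in blobs(p,(15,100,90),(28,255,255),20):
    m=cv2.moments(b);ce=(m['m10']/m['m00'],m['m01']/m['m00'])
    if 200<ce[0]<450 and 130<ce[1]<330: print(np.round(ce),toplane("side",[ce],.079,c).round(4))
```

```text
[ 0.64189049 -0.1559935   0.16942415] (array([0.1973, 0.2608, 0.0083]), array([ 0.002 ,  0.0084, -0.    ]), 'jaw', np.float64(52.7), 'q6', np.float64(-1.34), 'w', 0.0853, 't', 14.25) (array([0.1973, 0.2608, 0.0083]), array([-0.0008,  0.0088, -0.6507]), 'jaw', np.float64(52.7), 'q6', np.float64(-1.34), 'w', 0.0853, 't', 14.25)
[360. 308.] [[ 0.5786 -0.1809  0.079 ]]
[416. 298.] [[ 0.6573 -0.1702  0.079 ]]
[247. 286.] [[ 0.4299 -0.128   0.079 ]]
[386. 285.] [[ 0.6221 -0.1435  0.079 ]]
[384. 259.] [[ 0.6296 -0.0954  0.079 ]]
[319. 245.] [[ 0.5376 -0.0568  0.079 ]]
[312. 133.] [[0.5617 0.2684 0.079 ]]
```

The block's terminals average (0.640, -0.157), seated. Next is the slim cell.

Request:
carry_out(
  steps=[
    [[0.02,0.026,0,0,0,0],[0.045,0.06,0,0,0,0],[0.075,0.098,0,0,0,0],[0.105,0.138,0,0,0,0],[0.135,0.178,0,0,0,0],[0.165,0.218,0,0,0,0],[0.19,0.25,0.005,0,0,0],[0.197,0.26,0.008,0,0,0],[0.197,0.26,0.008,0,0,0],[0.197,0.26,0.008,0,0,0],[0.197,0.26,0.008,0,0,0]],
  ],
)

```text
time_s: 15.4
ee_pos: [0.6413, 0.169, 0.1562]
ee_rot: [0.321, 0.947, -0.0, -0.0]
ft_force: [1.1, -0.1, 0.4]
grip_width: 0.0856
```

Run:
```python
from h import *
print(robot.read_state()["ee_pos"],rel(T["slim"],.014))
p,d=robot.snapshot("wrist");c=robot.get_calibration("wrist");cv2.imwrite("pics/w5.png",p)
for b in blobs(p,(15,100,90),(28,255,255),50):
    m=cv2.moments(b);ce=(m['m10']/m['m00'],m['m01']/m['m00']);print(np.round(ce),toplane("wrist",[ce],.065,c).round(4))
```

```text
[0.64130081 0.16903693 0.15618795] (array([-0.0002,  0.0026,  0.1422]), array([-0.0004,  0.    ,  0.    ]), 'jaw', np.float64(52.6), 'q6', np.float64(-0.84), 'w', 0.0856, 't', 15.4)
[ 40. 368.] [[ 0.5938 -0.0529  0.065 ]]
[425. 262.] [[0.689  0.2093 0.065 ]]
[332. 243.] [[0.6445 0.1706 0.065 ]]
[ 99. 237.] [[0.5541 0.0589 0.065 ]]
```

Request:
carry_out(
  steps=[
    [[-0.0005,0.0025,0.035,0,0,0],[-0.0005,0.0025,0.07,0,0,0],[-0.0005,0.0025,0.1,0,0,0],[-0.0005,0.0025,0.125,0,0,0],[-0.0005,0.0025,0.142,0,0,0],[-0.0005,0.0025,0.142,0,0,0]],
  ],
)

```text
time_s: 16.05
ee_pos: [0.642, 0.1716, 0.0122]
ee_rot: [0.32, 0.947, -0.001, -0.002]
ft_force: [-0.2, 0.4, 0.3]
grip_width: 0.0854
```

Request:
carry_out(
  steps=[
    [[0,0,0,0,0,0],[0,0,0,0,0,0],[0,0,0,0,0,0],[0,0,0,0,0,0],[0,0,0,0,0,0],[0,0,0,0,0,0],[0,0,0,0,0,0],[0,0,0,0,0,0],[0,0,0,0,0,0],[0,0,0,0,0,0]],
  ],
  gripper=-1,
  squeeze=30,
)

```text
time_s: 17.05
ee_pos: [0.6433, 0.1726, 0.0151]
ee_rot: [0.32, 0.948, 0.0, 0.0]
ft_force: [-1.9, 0.1, 5.5]
grip_width: 0.0255
```

Request:
carry_out(
  steps=[
    [[0,0,-0.01,0,0,0],[0,0,-0.03,0,0,0],[0,0,-0.06,0,0,0],[0,0,-0.09,0,0,0],[0,0,-0.12,0,0,0],[0,0,-0.13,0,0,0],[0,0,-0.13,0,0,0]],
  ],
)

```text
time_s: 17.75
ee_pos: [0.6433, 0.1726, 0.1454]
ee_rot: [0.32, 0.948, 0.0, 0.001]
ft_force: [-0.3, -0.1, -2.2]
grip_width: 0.0252
```

Run:
```python
from h import *
print(robot.read_state()["ee_pos"],rel(T["hslim"],.145))
```

```text
[0.64332653 0.17264698 0.14542263] (array([-0.1196, -0.1172,  0.0004]), array([ 0.0015,  0.0017, -0.    ]), 'jaw', np.float64(52.7), 'q6', np.float64(-0.83), 'w', 0.0252, 't', 17.75)
```

Request:
carry_out(
  steps=[
    [[-0.01,-0.01,0,0,0,0],[-0.03,-0.029,0,0,0,0],[-0.055,-0.054,0,0,0,0],[-0.08,-0.078,0,0,0,0],[-0.105,-0.103,0,0,0,0],[-0.117,-0.1145,0,0,0,0],[-0.1195,-0.117,0,0,0,0],[-0.1195,-0.117,0.02,0,0,0],[-0.1195,-0.117,0.05,0,0,0],[-0.1195,-0.117,0.08,0,0,0],[-0.1195,-0.117,0.095,0,0,0],[-0.1195,-0.117,0.095,0,0,0]],
  ],
)

```text
time_s: 18.95
ee_pos: [0.6658, 0.0081, 0.0469]
ee_rot: [0.319, 0.948, -0.0, -0.002]
ft_force: [0.6, 0.5, -0.6]
grip_width: 0.0252
```

Run:
```python
from h import *
print(robot.read_state()["ee_pos"],rel(T["hslim"],.019))
p,d=robot.snapshot("side");cv2.imwrite("pics/s6.png",cv2.resize(p[140:340,260:520],None,fx=3,fy=3))
```

```text
[0.66581327 0.00811592 0.04685139] (array([-0.0021,  0.0002,  0.0278]), array([-0.0021, -0.0042, -0.    ]), 'jaw', np.float64(52.8), 'q6', np.float64(-1.08), 'w', 0.0252, 't', 18.95)
```

View pics/s6.png

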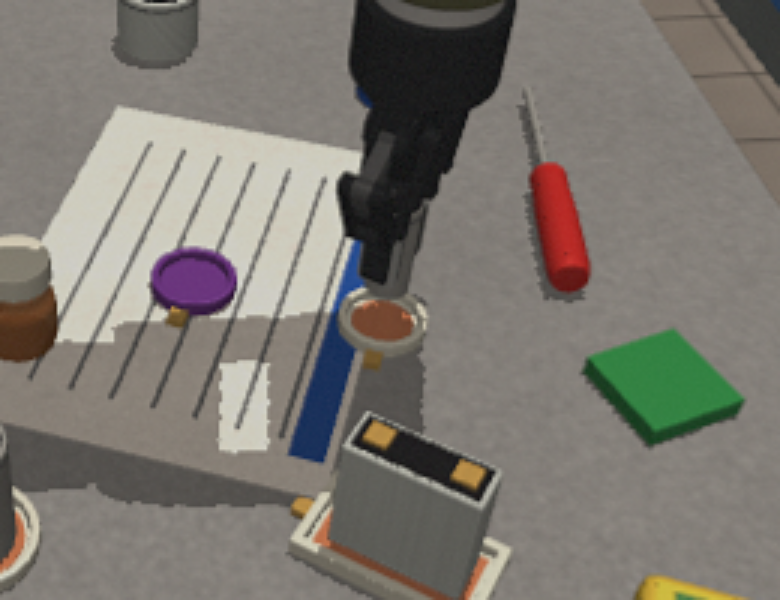

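The slim cell (crop (400,265)) hangs over its white holder at (383,320). The block (415,505) stands inside its tray.

Request:
carry_out(
  steps=[
    [[-0.001,0,0.01,0,0,0],[-0.001,0,0.018,0,0,0],[-0.001,0,0.023,0,0,0],[-0.001,0,0.026,0,0,0],[-0.001,0,0.028,0,0,0],[-0.001,0,0.0295,0,0,0],[-0.001,0,0.0295,0,0,0]],
  ],
)

```text
time_s: 19.7
ee_pos: [0.6679, 0.0065, 0.0198]
ee_rot: [0.32, 0.948, 0.0, 0.0]
ft_force: [0.1, 0.3, -0.9]
grip_width: 0.0252
```

Request:
carry_out(
  steps=[
    [[0,0,0.001,0,0,0],[0,0,0.002,0,0,0],[0,0,0.002,0,0,0]],
  ],
)

```text
time_s: 20.0
ee_pos: [0.6682, 0.0064, 0.0191]
ee_rot: [0.32, 0.948, -0.0, 0.0]
ft_force: [-3.6, -0.6, 7.3]
grip_width: 0.0254
```

Contact. I release it and rise.

Request:
carry_out(
  steps=[
    [[0,0,0,0,0,0],[0,0,0,0,0,0],[0,0,0,0,0,0],[0,0,0,0,0,0],[0,0,0,0,0,0],[0,0,0,0,0,0],[0,0,-0.03,0,0,0],[0,0,-0.07,0,0,0],[0,0,-0.11,0,0,0],[0,0,-0.14,0,0,0],[0,0,-0.14,0,0,0]],
  ],
  gripper=1,
)

```text
time_s: 21.1
ee_pos: [0.6697, 0.0063, 0.163]
ee_rot: [0.32, 0.948, 0.001, 0.004]
ft_force: [-0.4, -0.7, 0.4]
grip_width: 0.0855
```

Run:
```python
from h import *
print(robot.read_state()["ee_pos"],rel(T["wide"],.16))
p,d=robot.snapshot("side");c=robot.get_calibration("side");cv2.imwrite("pics/s7.png",p)
for b in blobs(p,(15,100,90),(28,255,255),20):
    m=cv2.moments(b);ce=(m['m10']/m['m00'],m['m01']/m['m00'])
    if 360<ce[0]<450 and 180<ce[1]<270: print(np.round(ce),toplane("side",[ce],.069,c).round(4))
```

```text
[0.66968148 0.00627323 0.16296182] (array([0.2707, 0.1876, 0.0017]), array([ 0.004 ,  0.0076, -0.    ]), 'jaw', np.float64(52.7), 'q6', np.float64(-1.09), 'w', 0.0855, 't', 21.1)
[384. 260.] [[ 0.6327 -0.0861  0.069 ]]
```

Request:
carry_out(
  steps=[
    [[0.02,0.014,0,0,0,0],[0.055,0.038,0,0,0,0],[0.095,0.066,0,0,0,0],[0.135,0.094,0,0,0,0],[0.175,0.121,0,0,0,0],[0.215,0.149,0,0,0,0],[0.25,0.173,0,0,0,0],[0.27,0.187,0,0,0,0],[0.27,0.187,0,0,0,0],[0.27,0.187,0,0,0,0],[0.27,0.187,0,0,0,0]],
  ],
)

```text
time_s: 22.25
ee_pos: [0.5667, 0.3176, 0.157]
ee_rot: [0.32, 0.947, -0.0, -0.0]
ft_force: [-0.2, -0.0, -0.3]
grip_width: 0.0854
```

Run:
```python
from h import *
print(robot.read_state()["ee_pos"],rel(T["wide"],.010))
p,d=robot.snapshot("wrist");c=robot.get_calibration("wrist");cv2.imwrite("pics/w7.png",p)
for b in blobs(p,(15,100,90),(28,255,255),50):
    m=cv2.moments(b);ce=(m['m10']/m['m00'],m['m01']/m['m00']);print(np.round(ce),toplane("wrist",[ce],.05,c).round(4))
p,d=robot.snapshot("side");c=robot.get_calibration("side");cv2.imwrite("pics/s8.png",p)
for b in blobs(p,(15,100,90),(28,255,255),20):
    m=cv2.moments(b);ce=(m['m10']/m['m00'],m['m01']/m['m00'])
    if 360<ce[0]<450 and 180<ce[1]<270: print(np.round(ce),toplane("side",[ce],.069,c).round(4))
```

```text
[0.56669671 0.31758934 0.15701025] (array([0.    , 0.0025, 0.147 ]), array([-0.0012, -0.0005, -0.    ]), 'jaw', np.float64(52.6), 'q6', np.float64(-0.59), 'w', 0.0854, 't', 22.25)
[330. 413.] [[0.6847 0.2308 0.05  ]]
[330. 234.] [[0.5692 0.3188 0.05  ]]
[384. 259.] [[ 0.6333 -0.0848  0.069 ]]
[393. 219.] [[0.6682 0.0042 0.069 ]]
```

The slim cell is at (0.668, 0.004), about 3 mm off centre, which is fine. Now I grip the wide one.

Request:
carry_out(
  steps=[
    [[-0.0005,0.002,0.035,0,0,0],[-0.0005,0.002,0.07,0,0,0],[-0.0005,0.002,0.1,0,0,0],[-0.0005,0.002,0.125,0,0,0],[-0.0005,0.002,0.14,0,0,0],[-0.0005,0.002,0.147,0,0,0],[-0.0005,0.002,0.147,0,0,0]],
  ],
)

```text
time_s: 23.05
ee_pos: [0.5681, 0.3198, 0.0106]
ee_rot: [0.32, 0.947, -0.0, -0.0]
ft_force: [-0.1, 0.1, -0.0]
grip_width: 0.0855
```

Request:
carry_out(
  steps=[
    [[0,0,0,0,0,0],[0,0,0,0,0,0],[0,0,0,0,0,0],[0,0,0,0,0,0],[0,0,0,0,0,0],[0,0,0,0,0,0],[0,0,0,0,0,0],[0,0,0,0,0,0]],
  ],
  gripper=-1,
  squeeze=45,
)

```text
time_s: 23.85
ee_pos: [0.5688, 0.3203, 0.0124]
ee_rot: [0.32, 0.948, 0.001, 0.001]
ft_force: [0.2, -1.2, 6.0]
grip_width: 0.0587
```

Request:
carry_out(
  steps=[
    [[0,0,-0.01,0,0,0],[0,0,-0.03,0,0,0],[0,0,-0.06,0,0,0],[0,0,-0.09,0,0,0],[0,0,-0.12,0,0,0],[0,0,-0.15,0,0,0],[0,0,-0.15,0,0,0]],
  ],
)

```text
time_s: 24.55
ee_pos: [0.5695, 0.3207, 0.1657]
ee_rot: [0.32, 0.948, 0.003, 0.003]
ft_force: [-0.4, 0.2, -2.2]
grip_width: 0.0589
```

Run:
```python
from h import *
print(robot.read_state()["ee_pos"],rel(T["hwide"],.16))
p,d=robot.snapshot("side");c=robot.get_calibration("side");cv2.imwrite("pics/s9.png",cv2.resize(p[40:280,200:520],None,fx=2.5,fy=2.5))
```

```text
[0.5694585  0.32073216 0.16574037] (array([-0.3719, -0.514 ,  0.0039]), array([ 0.0068,  0.0044, -0.    ]), 'jaw', np.float64(52.7), 'q6', np.float64(-0.59), 'w', 0.0589, 't', 24.55)
```

View pics/s9.png

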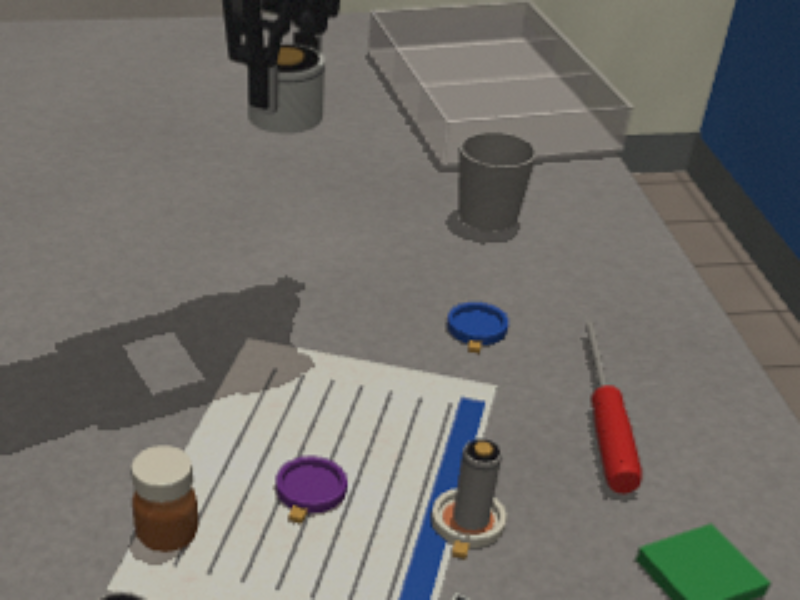

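The wide cell (crop (287,90)) is lifted upright, and the slim cell (480,490) stands in its dish. I carry the wide one across.

Request:
carry_out(
  steps=[
    [[-0.007,-0.01,0,0,0,0],[-0.022,-0.03,0,0,0,0],[-0.043,-0.06,0,0,0,0],[-0.065,-0.09,0,0,0,0],[-0.087,-0.12,0,0,0,0],[-0.109,-0.15,0,0,0,0],[-0.13,-0.18,0,0,0,0],[-0.152,-0.21,0,0,0,0],[-0.174,-0.24,0,0,0,0],[-0.195,-0.27,0,0,0,0],[-0.21,-0.29,0,0,0,0],[-0.217,-0.3,0,0,0,0]],
  ],
)

```text
time_s: 25.8
ee_pos: [0.5577, -0.0524, 0.1591]
ee_rot: [0.321, 0.947, -0.0, -0.002]
ft_force: [-0.3, 0.1, -1.8]
grip_width: 0.0586
```

Request:
carry_out(
  steps=[
    [[-0.009,-0.012,0,0,0,0],[-0.026,-0.036,0,0,0,0],[-0.048,-0.066,0,0,0,0],[-0.07,-0.096,0,0,0,0],[-0.092,-0.126,0,0,0,0],[-0.114,-0.156,0,0,0,0],[-0.134,-0.186,0,0,0,0],[-0.148,-0.205,0,0,0,0],[-0.154,-0.213,0,0,0,0],[-0.154,-0.213,0,0,0,0]],
  ],
)

```text
time_s: 26.8
ee_pos: [0.5522, -0.313, 0.1601]
ee_rot: [0.32, 0.947, 0.0, -0.0]
ft_force: [-0.3, 1.3, -3.1]
grip_width: 0.0588
```

Request:
carry_out(
  steps=[
    [[0,0,0.02,0,0,0],[0,0,0.05,0,0,0],[0,0,0.08,0,0,0],[0,0,0.105,0,0,0],[0,0,0.12,0,0,0],[0,0,0.12,0,0,0],[0,0,0.12,0,0,0]],
  ],
)

```text
time_s: 27.5
ee_pos: [0.553, -0.3125, 0.0419]
ee_rot: [0.319, 0.948, -0.0, 0.001]
ft_force: [0.0, 0.1, -2.8]
grip_width: 0.0591
```

Run:
```python
from h import *
print(robot.read_state()["ee_pos"],rel(T["hwide"],.0155))
p,d=robot.snapshot("side");c=robot.get_calibration("side");cv2.imwrite("pics/s10.png",cv2.resize(p[240:480,160:480],None,fx=2.5,fy=2.5))
```

```text
[ 0.55304249 -0.31250786  0.04188342] (array([-0.0014, -0.0002,  0.0264]), array([ 0.    ,  0.0014, -0.    ]), 'jaw', np.float64(52.8), 'q6', np.float64(-1.62), 'w', 0.0591, 't', 27.5)
```

View pics/s10.png

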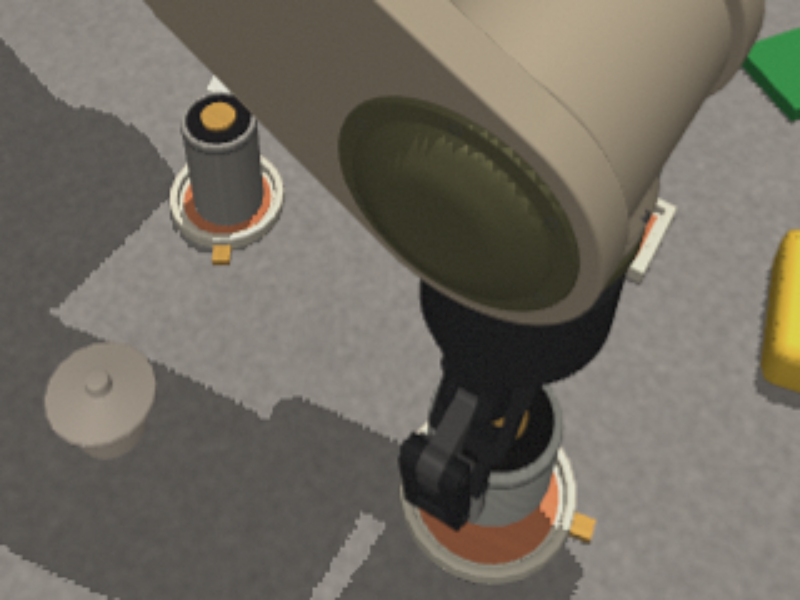

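The wide cell (crop (515,455)) is upright over the largest dish (490,520). I lower it to first contact.

Request:
carry_out(
  steps=[
    [[-0.001,0,0.01,0,0,0],[-0.001,0,0.018,0,0,0],[-0.001,0,0.022,0,0,0],[-0.001,0,0.0245,0,0,0],[-0.001,0,0.026,0,0,0],[-0.001,0,0.026,0,0,0]],
  ],
)

```text
time_s: 28.15
ee_pos: [0.5531, -0.3134, 0.0164]
ee_rot: [0.32, 0.948, -0.0, -0.0]
ft_force: [-6.2, 3.3, 11.0]
grip_width: 0.0588
```

Contact. I release it, rise and then move clear.

Request:
carry_out(
  steps=[
    [[0,0,0,0,0,0],[0,0,0,0,0,0],[0,0,0,0,0,0],[0,0,0,0,0,0],[0,0,0,0,0,0],[0,0,0,0,0,0],[0,0,-0.03,0,0,0],[0,0,-0.07,0,0,0],[0,0,-0.11,0,0,0],[0,0,-0.15,0,0,0],[0,0,-0.17,0,0,0],[0,0,-0.17,0,0,0]],
  ],
  gripper=1,
)

```text
time_s: 29.35
ee_pos: [0.5542, -0.3141, 0.1882]
ee_rot: [0.32, 0.948, -0.001, 0.003]
ft_force: [-0.1, 0.4, -0.0]
grip_width: 0.0851
```

Request:
carry_out(
  steps=[
    [[0.02,0.027,0,0,0,0],[0.05,0.067,0,0,0,0],[0.08,0.107,0,0,0,0],[0.11,0.147,0,0,0,0],[0.15,0.187,0,0,0,0],[0.19,0.215,0,0,0,0],[0.23,0.24,0,0,0,0],[0.27,0.265,0,0,0,0],[0.31,0.29,0,0,0,0],[0.35,0.315,0,0,0,0],[0.39,0.33,0,0,0,0],[0.39,0.33,0,0,0,0]],
  ],
)

```text
time_s: 30.55
ee_pos: [0.4399, 0.1887, 0.1836]
ee_rot: [0.317, 0.948, -0.0, -0.001]
ft_force: [0.7, -1.6, 0.2]
grip_width: 0.0854
```

Run:
```python
from h import *
print(robot.read_state()["ee_pos"])
for n in("side","top"):
    p,d=robot.snapshot(n);c=robot.get_calibration(n);cv2.imwrite(f"pics/{n}_end.png",p)
    for b in blobs(p,(15,100,90),(28,255,255),20):
        m=cv2.moments(b);ce=(m['m10']/m['m00'],m['m01']/m['m00']); o,dd=ray(n,[ce],c); P=o+dd[0]*d[int(round(ce[1])),int(round(ce[0]))]
        if P[2]>.04 and .3<P[0]<.72: z=[.054,.069,.079][np.argmin(abs(P[2]-np.array([.054,.069,.079])))]; print(n,np.round(ce),P.round(3),z,toplane(n,[ce],z,c)[0,:2].round(4))
    a=cv2.imread(f"pics/{n}0.png"); print(n,"diff jar/crucible",[float(np.mean(cv2.absdiff(a,p)[y-22:y+22,x-18:x+18])) for x,y in ((265,240),(200,400)) ] if n=="side" else [float(np.mean(cv2.absdiff(a,p)[y-18:y+18,x-18:x+18])) for x,y in ((319,298),(474,347))])
```

```text
[0.43987867 0.18866596 0.18359289]
side [357. 416.] [ 0.553 -0.315  0.054] 0.054 [ 0.5528 -0.3145]
side [416. 298.] [ 0.657 -0.17   0.079] 0.079 [ 0.657 -0.17 ]
side [247. 286.] [ 0.43  -0.127  0.079] 0.079 [ 0.4299 -0.1279]
side [386. 284.] [ 0.622 -0.143  0.079] 0.079 [ 0.6222 -0.1432]
side [393. 219.] [0.668 0.004 0.069] 0.069 [0.6682 0.004 ]
side diff jar/crucible [7.966750841750842, 4.680765993265993]
top [402. 314.] [ 0.431 -0.126  0.081] 0.079 [ 0.4306 -0.1258]
top [502. 245.] [ 0.553 -0.313  0.053] 0.054 [ 0.5534 -0.3124]
top [409. 203.] [ 0.624 -0.141  0.077] 0.079 [ 0.6233 -0.1409]
top [423. 184.] [ 0.659 -0.168  0.077] 0.079 [ 0.658  -0.1677]
top [324. 179.] [0.67  0.007 0.067] 0.069 [0.6694 0.0069]
top diff jar/crucible [6.578703703703703, 5.809927983539095]
```

View pics/side_end.png

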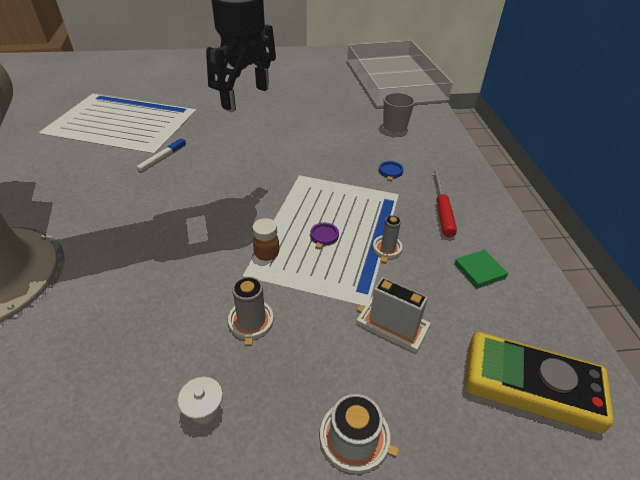

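All four cells stand upright in their own holders, with terminals at side-view pixels (393,219), (247,286), (400,291) and (357,416). The jar (265,240) and crucible (200,400) have not moved. I'll hand it in.

```bash
python3 -c "
from plant import robot
print(robot.hand_in())"
```

```text
the job is handed in; nothing more can be done
None
```

All four cells are standing upright in their own holders, and I handed the job in at about 31 s of the 101 s allowed. The hand-in gave no verdict, so this rests on my own last checks.

- **Position:** in the final side and top views, every cell centre is within about 3 mm of its holder's centre (limit 12 mm).
- **Height:** depth readings at the terminals fit each cell standing on the recess floor, to about 2 mm.
- **Jar and crucible:** both look unmoved in the before and after pictures.
- **Arm:** clear of everything, gripper open.

No check failed. The two cameras differed from each other by up to about 3 mm, and one check of the slim cell failed to show its terminal, but a second look showed it seated.

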